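# Close the homogeniser's bayonet lid

## Robot

A 6-joint arm with a two-finger parallel gripper is mounted at the origin on the work surface. World frame = base frame: x ahead of the robot, y to its left, z up, the work surface at z = 0. Lengths are in mm, angles in rad, forces in N, time in s.
With the tool pointing down it reaches from about 350 to 975 mm from the base axis. Payload 17.4 kg.
Tool frame: the origin (TCP) lies midway between the tips of the shut fingers; the grasp point (between the pads) lies arm.grasp_offset behind it (arm.grasp_offset is the distance from the TCP to the grasp point, in mm); z points along the fingers, x is the direction in which the jaws open and shut, and the axes are right-handed (so a half turn about z gives the same grasp; the last joint's range is limited). The gripper opens to 85 mm and grips with 20 to 120 N. Pads are 22 mm wide; open, the fingers measure 114 mm over their backs; the gripper's body (76 mm by 85 mm) begins 54 mm behind the grasp point. The pads swing forward as they close: fully open they stand 13 mm farther back than shut.
Start: joints at [-1.305, 0.116, 1.442, -0, 1.584, -0.038], TCP at [201.916, -644.098, 231.303] pointing down, gripper open.
Joint ranges: [-2.83, 2.83], [-0.83, 2.19], [0.07, 2.5], [-1.14, 4.28], [0.01, 3], [-2.97, 2.97]. Speed limits (rad/s): [1.89, 1.89, 2.22, 3.14, 3.14, 3.14].

## Interface

Orientations are given as a unit quaternion [w, x, y, z].
In Python, from station import get_state, viewer, arm gives the robot as it stands. The module is installed in compiled form; this text tells all that it offers.
- The arm moves only by the tool arm_command, never from a script. Its argument "series" is a list of rows, each a list of 2 entries, a list of its own where there are three numbers: the shift along the tool's x, y, z in m, then the turn, a rotation vector about the tool's x, y, z in degrees. A call has exactly 10 rows; each row shifts and turns the commanded pose from where the row before left it, along the tool's axes as they then stand; what a row does not reach is not made up. A row lasts 1/10 s, in which the tool goes at most 50 mm and 8.59 degrees, less where a joint would pass 70% of its speed; a pose out of reach is approached as far as the arm can. A call with a gripper value outside its range is refused whole. "fingers" is the finger opening in m, from 0 to 0.0854, set as the call begins (left out, the last holds). The fingers move at their own pace and stop on an object; "newtons" is the grip in N (left out, the last holds). Time passes only in rows, so rows that do not move let the fingers close, or fill a call up. It gives the time, the measured TCP pose, the force and the opening at its end, in the units of the state.
- get_state(): the state, without advancing time (a new reading comes with each control period).
- viewer.get_image(name): name is "side" or "top" or "wrist"; returns a dict with "img" (420x560x3 uint8, blue, green, red), "camera_matrix" (3x3 intrinsics, pixels), "camera_from_world" (4x4, takes a point from world to camera coordinates). Camera axes: x right, y down, z forward; pixel columns grow to the right and rows downward; lengths in mm; the calibration is good to about 2 mm. A picture is of the moment at which its call begins. There is no depth.
- arm.close_job(): hands the job in, once; it reports no verdict.
The state is a dict: "t": time; "joints": joint angles; "joint_velocities": joint speeds; "joint_efforts": joint torques, N m; "position": TCP position; "orientation": TCP orientation; "wrist_force": force on the tool from outside, world axes, zero at the start; "torque": the same for the moment, N m; "grip_width": opening from 0.0 (shut) to 1.0 (fully open).
Only numpy, scipy, OpenCV 4.12 (cv2) and the standard library are available. Lean on these libraries where they do the work, as an engineer would, in place of code of your own. Each camera call takes 0.05 s, during which the arm holds its last target.

## Task

Close the sample chamber of the benchtop homogeniser: pick up the blue bayonet lid, line its two lugs up with the slots of the chamber's mouth, push it in against the spring and twist it clockwise (seen from above) to the stop, so that it stays locked when you let go. Do not force it; leave the tip box, the well plate and the foam box where they are.

Things in the scene. Friction and masses are not known exactly. Their poses are not given: they have to be found in the camera images.
- machine: The white homogeniser, a fixed box 170 x 170 mm and 75 mm high; origin under its centre on the bench, z up. On it, in the middle, stands the grey round collar of the chamber mouth, 106 mm across, its top 109 mm above the bench. Nothing is placed inside; the lid only closes it.
- mouth (a point): Centre of the collar's top face, 109 mm above the bench; z up. The bore is 56 mm across, with an aluminium lip 10 mm thick. Two slots are cut through the lip on opposite sides, along this frame's x axis (+x and -x). Under the lip, lugs can turn 60 degrees clockwise seen from above, up to fixed stops; anticlockwise is barred.
- slot (a point): The slot on the mouth's +x side, at the level of the collar's top; the other lies opposite. Each slot is 18 mm wide and reaches 39 mm from the mouth's centre; a green mark lies outside each on the collar, and on the white box in line with it.
- red_mark (a point): One of two opposite red marks on the collar's top (continued on the white box), 49 mm from the centre and 60 degrees clockwise from a slot; x points outward from the mouth's centre, z up. A lug stands under the red mark, and the bar along this x axis, when the lid has been turned to the stop.
- spring_plate (a joint): Sprung plate in the bore that pushes the lid up: 0 m free, grows as it is pressed down, 13 mm at most. Free, its top is 13 mm below the mouth point. It pushes with 7 N when first met and about 10 N with the lid fully pressed (10.5 mm).
- lid_center (a point): Middle of the loose lid (63.5 mm high, about 0.4 kg), on its axis, 32 mm above its underside; z up. It starts right way up on the bench. Below: plug 52 mm across with tapered nose, 23.5 mm high; then the blue flange, 88 mm across, 23.5 to 29.5 mm above the underside; then the grip bar. Pressed fully in (flange on collar) this point is 8.5 mm above the mouth point.
- lid_bar (a point): Centre of the lid's white grip bar, 46.5 mm above the lid's underside: 56 mm long along this frame's x axis, 14 mm thick (y), 34 mm high (from the flange's top up). Locked and let go, the lid rises 2.5 mm from fully pressed until its lugs bear under the lip; let go unlocked it rises about 10 mm; with lugs on top of the lip, not in the slots, it stands 20.5 mm higher than fully pressed.
- lug (a point): Middle of one of the lid's two steel lugs, which stick out of the plug along the lid's +x and -x, under the bar's ends (yellow marks on the flange). Each is 12 mm wide, reaches 37 mm from the axis and lies 3 to 11 mm above the lid's underside. The two ends are alike: a half turn makes no difference. Fully pressed, the lugs clear the lip by 2.5 mm.
- tip_box_center (a point): Centre of the blue pipette-tip box with a green lid, 124 x 89 x 90 mm, loose on the bench; to be left alone.
- well_plate_center (a point): Centre of the white deep-well plate, 127 x 85 x 40 mm, loose on the bench; to be left alone.
- foam_box_center (a point): Centre of the open white foam box, 120 x 85 x 60 mm, loose on the bench; to be left alone.
Not all that is in view belongs to the job. Leave any turquoise look-alike of the part that bears lid_center alone.

How it is judged:
By the outcome, as a careful person would: the job done as asked, in the order asked, and still so for the second after the job is handed in, with the robot touching nothing.
It also fails if it takes over 48 s, if anything falls off the work surface, if the arm or the gripper's body presses on something with over 40 N, if the wrist force passes 120 N, or if a joint passes its speed limit or range.

## Working session

There is one attempt and no reset: what is moved stays moved. The work goes in short steps, Python scripts to look and compute and a tool call to move; the robot and the scene stay as the last step left them, time stands still between calls to the robot, and variables do not carry over. Pictures are saved under pics/ and viewed, and the job is handed in when it is done.

Besides the shell and the picture viewer there is one more tool, called after "Emit:" as name([rows], argument=value, ...), one row to a line, values as JSON. arm_command: Moves the arm, as the interface text tells. Its arguments: {"type":"object","properties":{"series":{"type":"array","items":{"type":"array"}},"fingers":{"type":"number"},"newtons":{"type":"number"}},"required":["series"]}

```bash
mkdir -p pics
cat > h.py <<'E'
import numpy as np, cv2
from station import get_state, viewer, arm
def snap(n,f):
    d=viewer.get_image(n); cv2.imwrite('pics/'+f+'.png',d['img']); np.savez('pics/'+f+'.npz',img=d['img'],K=np.array(d['camera_matrix']),T=np.array(d['camera_from_world'])); return d
def load(f): return np.load('pics/'+f+'.npz')
def ray(d,uv,z):
    K,T=d['K'],d['T']; R,t=T[:3,:3],T[:3,3]
    c=-R.T@t; v=R.T@np.linalg.inv(K)@np.array([uv[0],uv[1],1.]); return c+v*(z-c[2])/v[2]
def proj(d,p):
    q=d['T'][:3,:3]@np.array(p,float)+d['T'][:3,3]; q=d['K']@q; return q[:2]/q[2]
E
python3 - <<'E'
from h import *
for n in('side','top','wrist'): snap(n,n+'0')
d=load('top0');print(-d['T'][:3,:3].T@d['T'][:3,3])
d=load('side0');print(-d['T'][:3,:3].T@d['T'][:3,3])
print(get_state(),arm.grasp_offset)
E
```

```text
[ 523.92355248  -11.14206146 1380.65212259]
[ 380.66764558 1052.70424583 1074.7652326 ]
{'t': 0.15, 'joints': array([-1.30480667e+00,  1.16429952e-01,  1.44209482e+00,  2.23815326e-05,
        1.58398286e+00, -3.77975509e-02]), 'joint_velocities': array([-0.00043663, -0.00268156, -0.00223855, -0.00069586, -0.00032178,
        0.00087714]), 'joint_efforts': array([ 1.15762039e-03, -7.32507849e+01, -6.32847691e+01, -1.12099947e-04,
        4.96693814e-03,  5.00306646e-05]), 'position': array([ 201.88227786, -643.96801275,  230.70579469]), 'orientation': array([-2.93321267e-04,  8.05957856e-01, -5.91972740e-01, -3.51257548e-04]), 'wrist_force': array([-0.41266445, -0.46817604, -0.01253269]), 'torque': array([0.01597139, 0.00352932, 0.03043718]), 'grip_width': 1.0000206984125104} 18.700000000000003
```

View pics/top0.png

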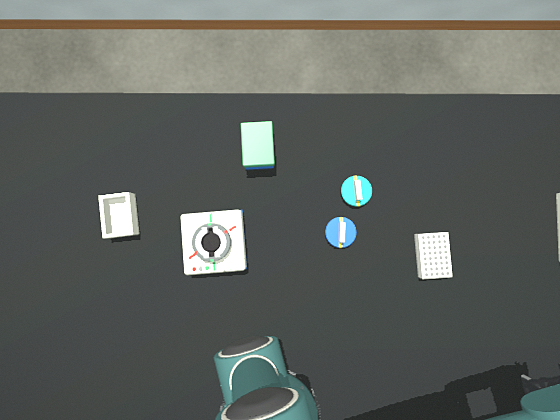

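View pics/side0.png

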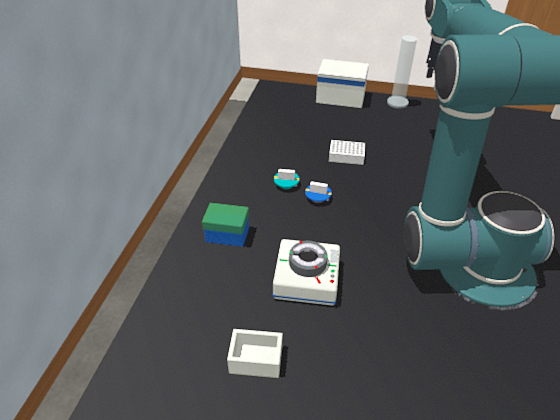

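View pics/wrist0.png

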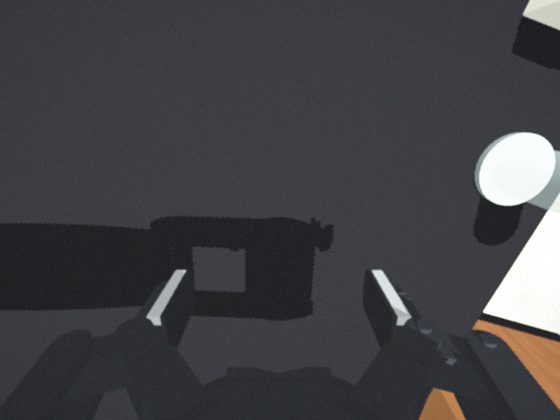

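Run:
```python
from h import *
d=load('top0'); im=d['img']
c=cv2.resize(im[160:270,300:400],None,fx=4,fy=4,interpolation=cv2.INTER_CUBIC)
e=cv2.resize(im[195:290,165:265],None,fx=4,fy=4,interpolation=cv2.INTER_CUBIC)
h=max(c.shape[0],e.shape[0]); o=np.zeros((h,800,3),np.uint8); o[:c.shape[0],:400]=c;o[:e.shape[0],400:]=e
cv2.imwrite('pics/crop0.png',o)
hsv=cv2.cvtColor(im,cv2.COLOR_BGR2HSV)
def comps(m,roi,mn=3):
    u0,v0,u1,v1=roi; mm=np.zeros_like(m); mm[v0:v1,u0:u1]=m[v0:v1,u0:u1]
    n,l,s,ce=cv2.connectedComponentsWithStats(mm)
    return [(s[i,4],ce[i].round(2),(l==i)) for i in range(1,n) if s[i,4]>=mn]
# lid: flange hull
blue=cv2.inRange(hsv,(100,100,60),(125,255,255))
print('blue')
for a,ce,l in comps(blue,(300,160,400,270)): print(a,ce)
pts=np.argwhere(blue[205:262,315:365]>0)[:,::-1]+[315,205]
(cx,cy),r=cv2.minEnclosingCircle(pts.astype(np.float32)); print(cx,cy,r,ray(d,(cx,cy),27))
w=cv2.inRange(hsv,(0,0,150),(180,60,255))
for a,ce,l in comps(w,(320,210,362,255)):
    p=np.argwhere(l)[:,::-1].astype(np.float32); rr=cv2.minAreaRect(p); print('bar',a,ce,rr,ray(d,ce,63.5))
    wp=np.array([ray(d,q,63.5)[:2] for q in p]); C=np.cov(wp.T); ev,V=np.linalg.eigh(C); print('ang',np.degrees(np.arctan2(V[1,1],V[0,1])))
for nm,lo,hi in(('yellow',(18,100,100),(35,255,255)),('green',(40,80,60),(90,255,255)),('red',(0,120,80),(8,255,255)),('red2',(172,120,80),(180,255,255))):
    m=cv2.inRange(hsv,lo,hi); print(nm)
    for roi,z in(((320,210,362,255),29.5),((175,200,255,285),109)):
        for a,ce,l in comps(m,roi,2): print(roi[0],a,ce,ray(d,ce,z)[:2].round(1),ray(d,ce,75)[:2].round(1))
```

```text
blue
319 [332.34 231.55]
269 [349.31 232.22]
340.35089111328125 231.73684692382812 15.955602645874023 [ 532.90688031 -200.35738855   27.        ]
bar 145 [341.56 231.19] ((342.0, 231.5), (29.0, 6.0), 90.0) [ 534.2072683  -198.65267534   63.5       ]
ang 177.52232022258008
yellow
320 5 [340.8 218.2] [ 571.8 -201.6] [ 570.2 -195.2]
320 8 [340.38 244.88] [ 495.3 -199.8] [ 496.2 -193.5]
green
175 10 [210.2 218.1] [567.9 164.1] [569.1 168.8]
175 6 [209.17 223.83] [552.4 166.7] [553.1 171.4]
175 22 [212.82 262.82] [447.4 155.4] [445.3 159.8]
175 9 [206.67 267.78] [434.  171.8] [431.6 176.7]
red
175 11 [232.45 227.64] [542.3 103.4] [542.8 106.4]
175 6 [225.5 231. ] [533.1 122.1] [533.4 125.7]
175 21 [192.86 254.62] [469.1 209.6] [467.7 215.5]
175 8 [193.88 268.88] [431.  206.2] [428.5 212. ]
red2
```

View pics/crop0.png

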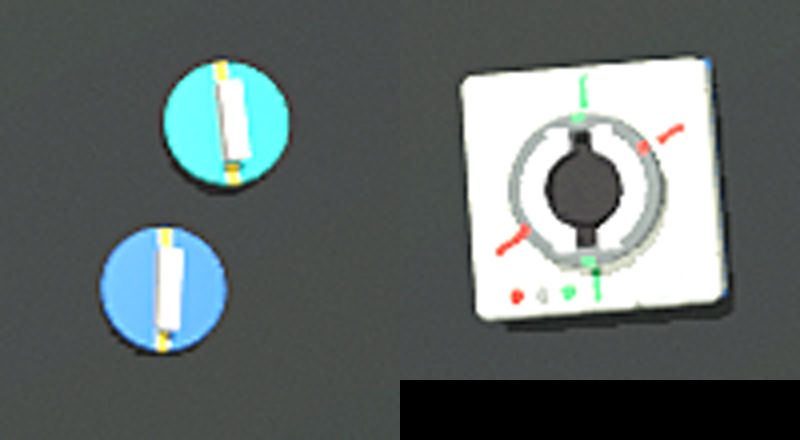

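The lid is the blue one at pixel (341,232). The turquoise one at (357,191) is the look-alike, so I'll leave it alone. The crop confirms both colours. Next I'll hover near the lid.

Emit:
arm_command([
  [[-0.027,-0.037,0],[0,0,0]],
  [[-0.027,-0.037,0],[0,0,0]],
  [[-0.027,-0.037,0],[0,0,0]],
  [[-0.027,-0.037,0],[0,0,0]],
  [[-0.027,-0.037,0],[0,0,0]],
  [[-0.027,-0.037,0],[0,0,0]],
  [[-0.027,-0.037,0],[0,0,0]],
  [[-0.027,-0.037,0],[0,0,0]],
  [[-0.027,-0.037,0],[0,0,0]],
  [[-0.027,-0.037,0],[0,0,0]],
], fingers=0.085, newtons=60)

```text
t: 1.15
position: [474.9, -274.0, 231.3]
orientation: [-0.0, 0.806, -0.592, 0.0]
wrist_force: [0.6, -0.6, 0.1]
grip_width: 0.999
```

Emit:
arm_command([
  [[-0.027,-0.037,0],[0,0,-8]],
  [[0,0,0],[0,0,-8]],
  [[0,0,0],[0,0,-8]],
  [[0,0,0],[0,0,-8]],
  [[0,0,0],[0,0,-8]],
  [[0,0,0],[0,0,-8]],
  [[0,0,0],[0,0,-8]],
  [[0,0,0],[0,0,-8]],
  [[0,0,0],[0,0,-8]],
  [[0,0,0],[0,0,-8]],
])

```text
t: 2.15
position: [501.3, -238.9, 231.0]
orientation: [-0.0, 0.998, 0.067, -0.0]
wrist_force: [-0.5, 0.5, 0.2]
grip_width: 0.993
```

Emit:
arm_command([
  [[0,0,0],[0,0,-8]],
  [[0,0,0],[0,0,-8]],
  [[0,0,0],[0,0,-8]],
  [[0,0,0],[0,0,-8]],
  [[0,0,0],[0,0,-8]],
  [[0,0,0],[0,0,-8]],
  [[0,0,0],[0,0,-8]],
  [[0,0,0],[0,0,-8]],
  [[0,0,0],[0,0,-8]],
  [[0,0,0],[0,0,-8]],
])

```text
t: 3.15
position: [501.3, -238.9, 231.1]
orientation: [-0.0, 0.721, 0.693, -0.0]
wrist_force: [-0.8, 0.3, -0.7]
grip_width: 0.995
```

```bash
cat >> h.py <<'E'
from scipy.spatial.transform import Rotation as Ro
def rot(s):
    q=s['orientation']; return Ro.from_quat([q[1],q[2],q[3],q[0]]).as_matrix()
E
python3 - <<'E'
from h import *
d=snap('wrist','w1');s=get_state();R=rot(s);print(s['t'],s['position'],R.round(4).tolist(),s['joints'].round(3))
d=load('w1');print(-d['T'][:3,:3].T@d['T'][:3,3], d['T'][:3,:3].round(3))
E
```

```text
3.2 [ 501.35352291 -238.90393232  231.10414653] [[0.0303, 0.9995, -0.0003], [0.9995, -0.0303, 0.0001], [0.0001, -0.0003, -1.0]] [-0.491 -0.145  1.701 -0.     1.587 -2.031]
[ 417.72468296 -234.88353522  373.93543801] [[ 0.041  0.999  0.001]
 [ 0.944 -0.039  0.327]
 [ 0.327 -0.012 -0.945]]
```

View pics/w1.png

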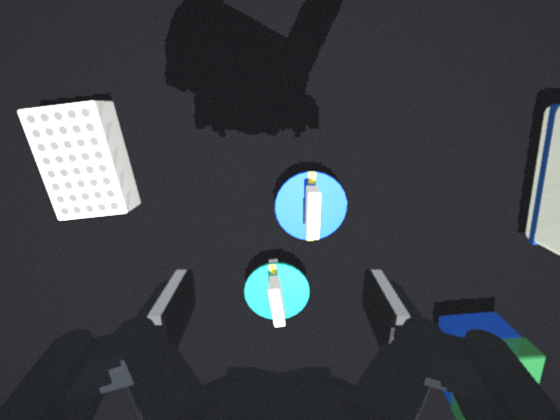

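```bash
cat >> h.py <<'E'
def lidmeas(f,roi,zb=0):
    d=load(f); im=d['img']; u0,v0,u1,v1=roi
    hsv=cv2.cvtColor(im,cv2.COLOR_BGR2HSV); out={}
    blue=cv2.inRange(hsv,(102,130,60),(125,255,255))
    yel=cv2.inRange(hsv,(16,90,90),(38,255,255))
    wh=cv2.inRange(hsv,(0,0,150),(180,60,255))
    def P(m): return np.argwhere(m[v0:v1,u0:u1]>0)[:,::-1]+[u0,v0]
    n,l,st,_=cv2.connectedComponentsWithStats(yel[v0:v1,u0:u1])
    hull=cv2.convexHull(np.vstack([P(blue),P(yel)]).astype(np.float32))[:,0]
    w=np.array([ray(d,p,zb+27)[:2] for p in hull],np.float32)
    out['flange']=cv2.minEnclosingCircle(w)
    A=np.c_[w,np.ones(len(w))]; s=np.linalg.lstsq(A,-(w**2).sum(1),rcond=None)[0]; out['fit']=(-s[0]/2,-s[1]/2,np.sqrt((s[0]**2+s[1]**2)/4-s[2]))
    out['yel']=[(st[i,4],ray(d,np.argwhere(l==i)[:,::-1].mean(0)+[u0,v0],zb+29.5)[:2].round(1)) for i in range(1,n) if st[i,4]>4]
    n,l,st,_=cv2.connectedComponentsWithStats(wh[v0:v1,u0:u1])
    i=1+np.argmax(st[1:,4]); p=np.argwhere(l==i)[:,::-1]+[u0,v0]
    out['whitepx']=cv2.minAreaRect(p.astype(np.float32))
    wp=np.array([ray(d,q,zb+63.5)[:2] for q in p],np.float32); out['white_w']=cv2.minAreaRect(wp)
    return out
E
python3 - <<'E'
from h import *
for k,v in lidmeas('w1',(265,160,355,250)).items(): print(k,v)
im=load('w1')['img'];cv2.imwrite('pics/crop1.png',cv2.resize(im[160:250,265:355],None,fx=6,fy=6,interpolation=cv2.INTER_CUBIC))
E
```

```text
flange ((534.7234497070312, -200.21803283691406), 46.14687728881836)
fit (np.float64(534.4770720184141), np.float64(-199.99945721535147), np.float64(45.519522740494374))
yel [(np.int32(23), array([ 500.9, -199.3])), (np.int32(8), array([ 579.1, -202.2]))]
whitepx ((313.0, 212.5), (55.0, 16.0), 90.0)
white_w ((530.1243896484375, -200.86865234375), (17.541013717651367, 64.80290222167969), 89.32473754882812)
```

View pics/crop1.png

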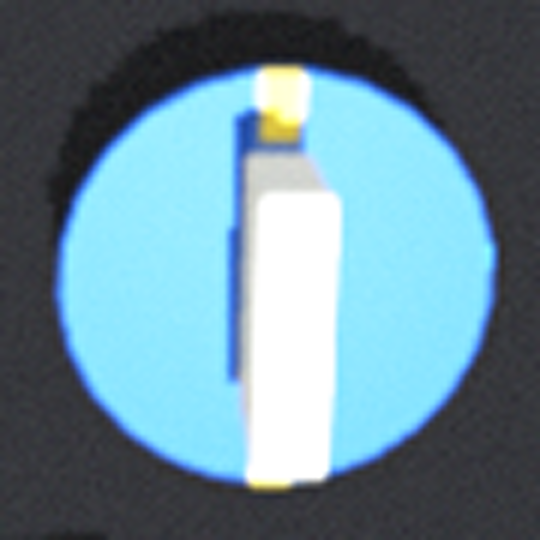

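Emit:
arm_command([
  [[0.036,-0.004,-0.008],[0,0,0]],
  [[0.036,-0.004,-0.008],[0,0,0]],
  [[0.036,-0.004,-0.008],[0,0,0]],
  [[0.036,-0.004,-0.008],[0,0,0]],
  [[0.036,-0.004,-0.008],[0,0,0]],
  [[0.036,-0.004,-0.008],[0,0,0]],
  [[0.036,-0.004,-0.008],[0,0,0]],
  [[0.036,-0.004,-0.008],[0,0,0]],
  [[0.036,-0.004,-0.008],[0,0,0]],
  [[0,0,0],[0,0,0]],
])

```text
t: 4.2
position: [479.8, 89.5, 304.3]
orientation: [0.0, 0.723, 0.691, 0.001]
wrist_force: [0.2, 0.2, 0.1]
grip_width: 0.994
```

Run:
```python
from h import *
d=snap('wrist','w2');s=get_state();print(s['t'],s['position'])
d=load('w1')
k=np.array([(258,193),(342,197),(328,482),(247,480)])/6+[265,160]
w=np.array([ray(d,p,63.5)[:2] for p in k]);print(w.round(1),w.mean(0))
```

```text
4.25 [479.9589509   87.88049451 303.6609926 ]
[[ 505.6 -206.1]
 [ 507.  -191. ]
 [ 563.2 -193.3]
 [ 562.1 -208.7]] [ 534.48271883 -199.77293885]
```

View pics/w2.png

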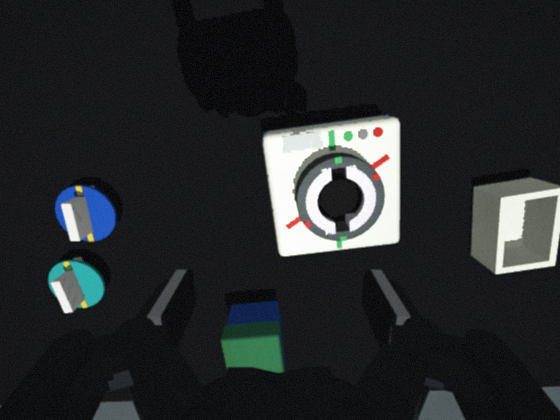

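```bash
cat >> h.py <<'E'
def marks(f,roi,zs=(109,75)):
    d=load(f); u0,v0,u1,v1=roi
    big=cv2.resize(d['img'][v0:v1,u0:u1],None,fx=4,fy=4,interpolation=cv2.INTER_CUBIC)
    hsv=cv2.cvtColor(big,cv2.COLOR_BGR2HSV)
    for nm,m in(('green',cv2.inRange(hsv,(40,90,60),(90,255,255))),('red',cv2.inRange(hsv,(0,120,80),(8,255,255))|cv2.inRange(hsv,(172,120,80),(180,255,255)))):
        n,l,s,c=cv2.connectedComponentsWithStats(m)
        for i in range(1,n):
            if s[i,4]>40:
                p=(c[i]+.5)/4-.5+[u0,v0]; print(nm,s[i,4],p.round(1),ray(d,p,109)[:2].round(1),ray(d,p,75)[:2].round(1))
    return big
E
python3 - <<'E'
from h import *
b=marks('w2',(255,105,410,265)); cv2.imwrite('pics/crop2.png',b)
E
```

```text
green 1605 [331.4 140.5] [434.2 151.7] [438.  157.6]
green 960 [347.8 135.7] [429.8 169.8] [433.2 177.4]
green 952 [337.7 159.4] [455.5 159.1] [461.5 165.7]
green 1035 [340.9 240.5] [556.7 165. ] [572.9 172.2]
red 1032 [377.6 131.7] [427.  202.4] [430.1 213.3]
red 1526 [379.6 161.5] [460.1 206.8] [466.5 218.2]
red 642 [375.6 176.2] [477.  203.2] [485.1 214.2]
red 1075 [293.5 222.3] [529.7 106.7] [543.1 108. ]
red 517 [307.2 223.9] [532.5 123.4] [546.3 126.4]
```

View pics/crop2.png

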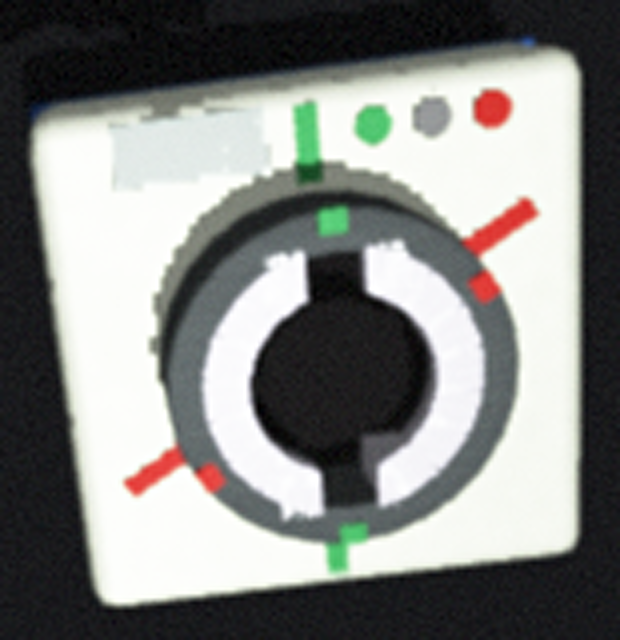

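Run:
```python
from h import *
d=load('w2')
f=lambda x,y,z=109: ray(d,(x/4+255-.4,y/4+105-.4),z)[:2]
a=f(333,220);b=f(354,533);print(a,b,(a+b)/2,np.linalg.norm(b-a),np.degrees(np.arctan2(*(b-a)[::-1])))
r1=f(485,287);r2=f(208,477);print((r1+r2)/2,np.linalg.norm(r1-r2),np.degrees(np.arctan2(*(r1-r2)[::-1])))
# inner lip/slot edges
for s in [((308,300),(362,293)),((325,462),(378,452))]: print(f(*s[0]),f(*s[1]))
# lip hole outline: dark-grey vs white ring outer
big=cv2.imread('pics/crop2.png');hsv=cv2.cvtColor(big,cv2.COLOR_BGR2HSV)
# collar outer ellipse: grey ring mask
m=cv2.inRange(hsv,(90,15,60),(130,120,140))
n,l,st,c=cv2.connectedComponentsWithStats(m);i=1+np.argmax(st[1:,4]);print(st[i])
h=cv2.convexHull(np.argwhere(l==i)[:,::-1].astype(np.float32))[:,0]
w=np.array([f(*p) for p in h]);A=np.c_[w,np.ones(len(w))];s=np.linalg.lstsq(A,-(w**2).sum(1),rcond=None)[0];print(-s[:2]/2,np.sqrt((s[0]**2+s[1]**2)/4-s[2]))
# box corners z75
k=[f(x,y,75) for x,y in((35,112),(578,52),(578,552),(105,605))];print(np.round(k,1),np.mean(k,0))
```

```text
[455.7236746  159.26917796] [553.28673454 167.65049465] [504.50520457 163.4598363 ] 97.9224036440534 4.910034161125171
[504.80828273 163.10121795] 97.9573027612714 124.3743355074449
[478.61232063 152.47367659] [477.26839549 168.0610826 ]
[529.22925728 158.25655801] [526.7338556  174.24281411]
[  166   206   348   333 21924]
[503.35224661 162.52926417] 51.42152115254482
[[424.8  75. ]
 [414.9 237.9]
 [579.9 252.2]
 [592.5  88.9]] [503.03421685 163.51704838]
```

```bash
cat >> h.py <<'E'
def to(x,y,z,yaw=None):
    s=get_state();R=rot(s);d=np.array([x,y,z])-s['position'];print('t',s['t'],'pos',s['position'].round(1),'tool shift',(R.T@d).round(1))
    y0=np.degrees(np.arctan2(R[1,0],R[0,0]));print('yaw',y0.round(2),'tilt',np.degrees(R[:2,2]).round(2),'q',s['joints'].round(2),'F',s['wrist_force'].round(1),'T',s['torque'].round(2),'grip',s['grip_width'])
    if yaw is not None: print('tool z turn',y0-yaw)
E
python3 -c "
from h import *
to(534.5,-199.9,100,87.7)"
```

```text
t 4.25 pos [480.   87.9 303.7] tool shift [-285.1   67.3  203.7]
yaw 87.43 tilt [0.03 0.01] q [ 0.13 -0.31  1.72  0.    1.73 -1.4 ] F [-0.5 -0.1  0.5] T [-0.03  0.02  0.05] grip 0.9993261308913661
tool z turn -0.2696715701016501
```

Emit:
arm_command([
  [[-0.035,0.0085,0.01],[0,0,0]],
  [[-0.035,0.0085,0.015],[0,0,0]],
  [[-0.035,0.0085,0.02],[0,0,0]],
  [[-0.035,0.0085,0.025],[0,0,0]],
  [[-0.035,0.0085,0.025],[0,0,0]],
  [[-0.035,0.0085,0.025],[0,0,0]],
  [[-0.035,0.0085,0.025],[0,0,0]],
  [[-0.035,0.007,0.025],[0,0,0]],
  [[0,0,0.025],[0,0,0]],
  [[0,0,0],[0,0,0]],
])

```text
t: 5.25
position: [531.7, -197.5, 104.3]
orientation: [-0.003, 0.724, 0.689, -0.001]
wrist_force: [-0.9, 1.0, -0.1]
grip_width: 0.996
```

```bash
python3 -c "
from h import *
snap('wrist','w3')
to(534.5,-199.9,34,87.7)"
```

```text
t 5.3 pos [ 532.7 -197.   106.8] tool shift [-2.9  2.2 72.8]
yaw 87.25 tilt [-0.18  0.07] q [-0.4  -0.05  1.82 -0.    1.38 -1.92] F [-0.  -0.2  0.8] T [ 0.02  0.04 -0.  ] grip 0.9944148931251569
tool z turn -0.45161212833556874
```

View pics/w3.png

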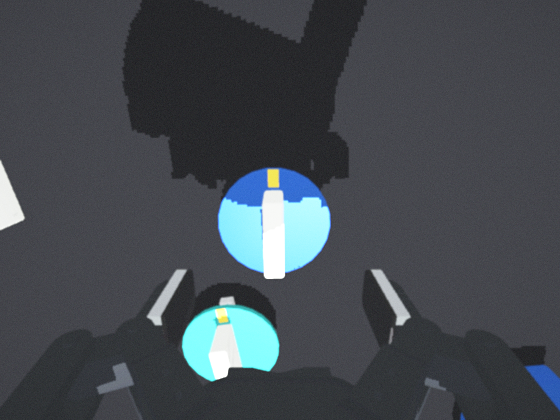

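Run:
```python
from h import *
for k,v in lidmeas('w3',(210,160,340,280)).items(): print(k,v)
im=load('w3')['img'];cv2.imwrite('pics/crop3.png',cv2.resize(im[160:285,210:340],None,fx=4,fy=4,interpolation=cv2.INTER_CUBIC))
```

```text
flange ((534.4568481445312, -200.21678161621094), 45.41758346557617)
fit (np.float64(534.5667423432046), np.float64(-200.3383833210686), np.float64(45.08328394440202))
yel [(np.int32(172), array([ 497.3, -199. ]))]
whitepx ((273.2465515136719, 234.05914306640625), (88.1854248046875, 21.90546989440918), 88.9583740234375)
white_w ((529.6048583984375, -200.07440185546875), (14.749005317687988, 64.24980926513672), 87.43356323242188)
```

View pics/crop3.png

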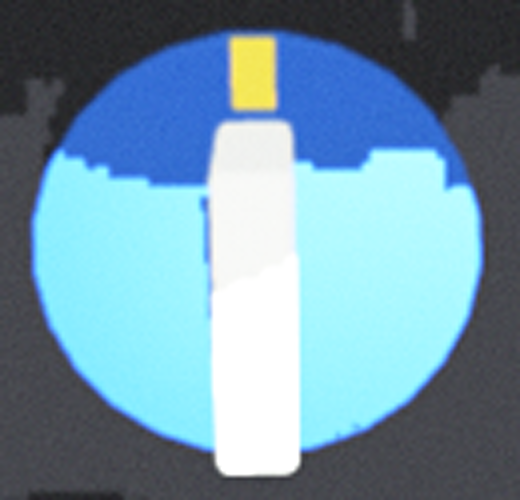

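Emit:
arm_command([
  [[-0.003,0.002,0.015],[0,0,-0.3]],
  [[0,0,0.015],[0,0,0]],
  [[0,0,0.015],[0,0,0]],
  [[0,0,0.012],[0,0,0]],
  [[0,0,0.008],[0,0,0]],
  [[0,0,0.004],[0,0,0]],
  [[0,0,0],[0,0,0]],
  [[0,0,0],[0,0,0]],
  [[0,0,0],[0,0,0]],
  [[0,0,0],[0,0,0]],
])

```text
t: 6.3
position: [536.0, -199.6, 39.8]
orientation: [0.0, 0.721, 0.693, 0.0]
wrist_force: [1.0, 0.4, 0.0]
grip_width: 0.994
```

```bash
python3 -c "
from h import *
to(534.5,-200.2,34,87.7)"
```

```text
t 6.3 pos [ 536.  -199.6   39.8] tool shift [-0.7 -1.4  5.8]
yaw 87.7 tilt [ 0.04 -0.01] q [-0.4   0.01  1.87  0.    1.26 -1.93] F [1.  0.4 0. ] T [ 0.04  0.01 -0.05] grip 0.9942171022697197
tool z turn 0.0018162258911473828
```

Emit:
arm_command([
  [[-0.0007,-0.0014,0.003],[0,0,0]],
  [[0,0,0.003],[0,0,0]],
  [[0,0,0],[0,0,0]],
  [[0,0,0],[0,0,0]],
  [[0,0,0],[0,0,0]],
  [[0,0,0],[0,0,0]],
  [[0,0,0],[0,0,0]],
  [[0,0,0],[0,0,0]],
  [[0,0,0],[0,0,0]],
  [[0,0,0],[0,0,0]],
], fingers=0.0, newtons=80)

```text
t: 7.3
position: [534.4, -200.1, 33.4]
orientation: [0.0, 0.721, 0.693, 0.0]
wrist_force: [-0.3, -0.8, -0.9]
grip_width: 0.147
```

```bash
python3 -c "
from h import *
snap('wrist','w4')
to(534.5,-200.2,34,87.7)"
```

```text
t 7.35 pos [ 534.4 -200.2   33.4] tool shift [-0.   0.1 -0.6]
yaw 87.7 tilt [ 0.01 -0.01] q [-0.4   0.02  1.88 -0.    1.25 -1.93] F [ 0.  -1.6  0.4] T [-0.18 -0.02  0.01] grip 0.15416230085516774
tool z turn 0.0038358283293575823
```

View pics/w4.png

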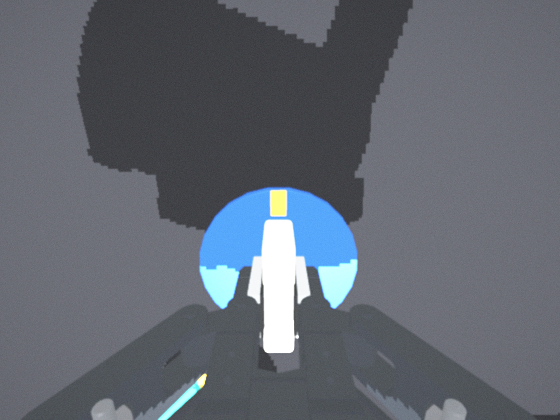

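Emit:
arm_command([
  [[0,0,-0.02],[0,0,0]],
  [[0,0,-0.035],[0,0,0]],
  [[0,0,-0.035],[0,0,0]],
  [[0.02,-0.002,-0.025],[0,0,0]],
  [[0.035,-0.005,-0.015],[0,0,0]],
  [[0.035,-0.005,-0.01],[0,0,0]],
  [[0.035,-0.005,0],[0,0,0]],
  [[0.035,-0.005,0],[0,0,0]],
  [[0.035,-0.005,0],[0,0,0]],
  [[0.035,-0.005,0],[0,0,0]],
])

```text
t: 8.35
position: [510.9, 32.4, 173.0]
orientation: [-0.0, 0.721, 0.693, -0.0]
wrist_force: [1.5, -0.1, -3.5]
grip_width: 0.151
```

Emit:
arm_command([
  [[0.035,-0.005,0],[0,0,-1.5]],
  [[0.035,-0.005,0],[0,0,-1.5]],
  [[0.035,-0.004,0],[0,0,-1.5]],
  [[0.015,0,0],[0,0,-1.4]],
  [[0,0,0],[0,0,-1]],
  [[0,0,0],[0,0,0]],
  [[0,0,0],[0,0,0]],
  [[0,0,0],[0,0,0]],
  [[0,0,0],[0,0,0]],
  [[0,0,0],[0,0,0]],
])

```text
t: 9.35
position: [498.5, 150.8, 173.3]
orientation: [0.0, 0.678, 0.735, 0.0]
wrist_force: [0.0, 0.3, -2.8]
grip_width: 0.155
```

```bash
python3 -c "
from h import *
snap('wrist','w5');snap('side','s5');snap('top','t5')
to(504.6,163.2,160,94.6)"
```

```text
t 9.5 pos [498.5 151.  173.3] tool shift [11.6  7.1 13.3]
yaw 94.59 tilt [0. 0.] q [ 0.25 -0.2   1.84 -0.    1.5  -1.41] F [ 0.5 -0.9 -3.2] T [-0.01  0.    0.01] grip 0.1503023127570507
tool z turn -0.010234391584234004
```

View pics/w5.png

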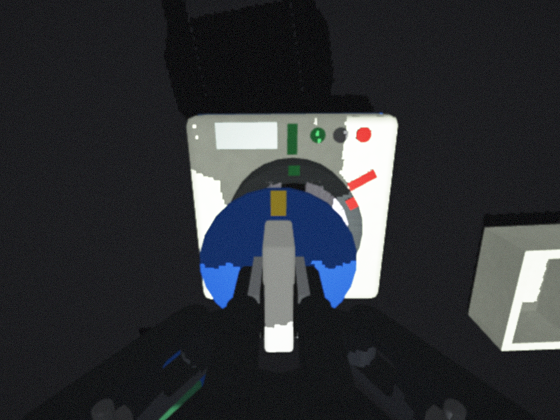

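View pics/s5.png

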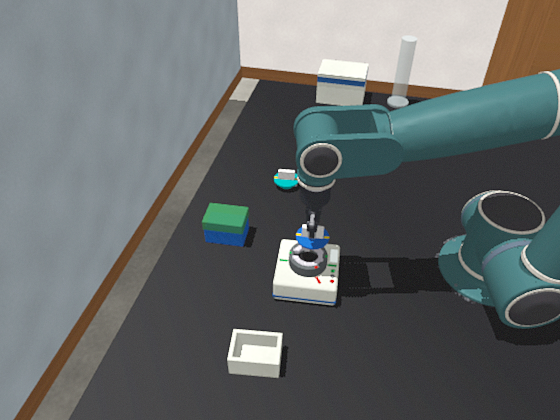

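Run:
```python
from h import *
d=load('w5')
def blob(x0,y0,x1,y1,ch,z):
    im=d['img'][y0:y1,x0:x1].astype(int); b,g,r=im[...,0],im[...,1],im[...,2]
    m=(g>b+20)&(g>r+20) if ch=='g' else (r>g+50)&(r>b+50)
    p=np.argwhere(m)[:,::-1]+[x0,y0]; w=ray(d,p.mean(0),z); print(ch,len(p),p.mean(0).round(1),w.round(1),cv2.minAreaRect(p.astype(np.float32))); return w
a=blob(282,118,303,156,'g',75)
b=blob(282,160,306,180,'g',109)
print('axis dir', np.degrees(np.arctan2(*(b-a)[:2][::-1])))
c=blob(342,196,362,212,'r',109)
# predict: mouth from green collar mark dir 4.6deg 49mm
for ang in(4.6,):
    t=np.radians(ang);print('mouth from g',b[:2]+49*np.array([np.cos(t),np.sin(t)]),'from r',c[:2]-49*np.array([np.cos(t+2*np.pi/3),np.sin(t+2*np.pi/3)]))
    print('green at box expects mouth:',(504.6-a[0],163.2-a[1]),np.degrees(np.arctan2(163.2-a[1],504.6-a[0])))
im=d['img'];hsv=cv2.cvtColor(im,cv2.COLOR_BGR2HSV)
m=cv2.inRange(hsv,(105,130,40),(125,255,255));m[:185]=0;m[295:]=0;m[:,:195]=0;m[:,362:]=0
p=np.argwhere(m)[:,::-1];h=cv2.convexHull(p.astype(np.float32))[:,0]
h=h[h[:,1]<262]
w=np.array([ray(d,q,139.9+28)[:2] for q in h]);A=np.c_[w,np.ones(len(w))];s=np.linalg.lstsq(A,-(w**2).sum(1),rcond=None)[0];print('lid',-s[:2]/2,np.sqrt((s[0]**2+s[1]**2)/4-s[2]))
print(np.argwhere(cv2.inRange(hsv,(15,100,60),(38,255,255))[185:220,260:300])[:,::-1].mean(0)+[260,185])
print('yel',ray(d,np.argwhere(cv2.inRange(hsv,(15,100,60),(38,255,255))[185:220,260:300])[:,::-1].mean(0)+[260,185],139.9+29.5), get_state()['position'])
```

```text
g 344 [292.  138.6] [437.7 157.5  75. ] ((292.0, 138.5), (31.0, 10.0), 90.0)
g 123 [293.6 170.3] [456.1 158.9 109. ] ((293.5, 170.0), (10.0, 11.0), 90.0)
axis dir 4.297368375859217
r 111 [351.3 203.1] [476.9 203.1 109. ] ((351.10003662109375, 203.2000274658203), (11.180338859558105, 9.838698387145996), 63.43495178222656)
mouth from g [504.90585588 162.82337522] from r [504.73017095 162.80206936]
green at box expects mouth: (np.float64(66.89841210533837), np.float64(5.686177382392401)) 4.858303360132194
lid [496.79991133 150.93484891] 43.12596646973155
[278.         202.93565684]
yel [461.719724   148.33989017 169.4       ] [498.48754271 151.02240129 173.33616268]
```

Emit:
arm_command([
  [[0.006,0.004,0],[0,0,0]],
  [[0.0053,0.003,0.002],[0,0,0]],
  [[0,0,0.01],[0,0,0]],
  [[0,0,0.01],[0,0,0]],
  [[0,0,0.005],[0,0,0]],
  [[0,0,0.003],[0,0,0]],
  [[0,0,0.002],[0,0,0]],
  [[0,0,0.002],[0,0,0]],
  [[0,0,0.002],[0,0,0]],
  [[0,0,0],[0,0,0]],
])

```text
t: 10.5
position: [504.5, 162.9, 137.2]
orientation: [0.0, 0.678, 0.735, -0.0]
wrist_force: [0.1, 0.2, -3.9]
grip_width: 0.153
```

```bash
python3 -c "
from h import *
snap('wrist','w6')
to(504.5,162.8,118.9,94.6)"
```

```text
t 10.55 pos [504.5 163.  137.4] tool shift [-0.2 -0.  18.5]
yaw 94.6 tilt [0. 0.] q [ 0.26 -0.16  1.87  0.    1.44 -1.39] F [ 0.3  0.5 -2.5] T [-0.01  0.03  0.02] grip 0.15084837216160102
tool z turn 0.0035082135046451413
```

View pics/w6.png

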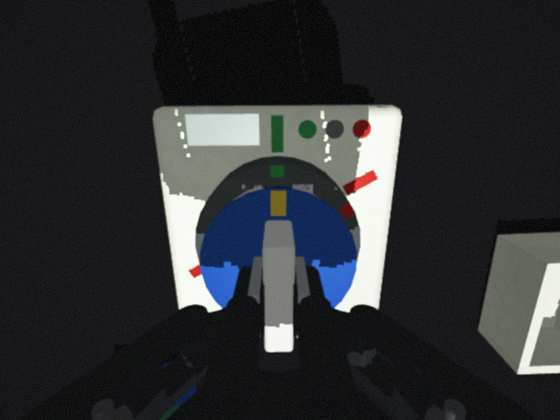

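The green marks (277,133) and (277,171) line up with the lid's yellow mark (278,203). There's no contact force yet, so I'll press on gently.

Emit:
arm_command([
  [[0,0,0.002],[0,0,0]],
  [[0,0,0.002],[0,0,0]],
  [[0,0,0.002],[0,0,0]],
  [[0,0,0.002],[0,0,0]],
  [[0,0,0.002],[0,0,0]],
  [[0,0,0.002],[0,0,0]],
  [[0,0,0.002],[0,0,0]],
  [[0,0,0.001],[0,0,0]],
  [[0,0,0],[0,0,0]],
  [[0,0,0],[0,0,0]],
])

```text
t: 11.55
position: [504.6, 163.0, 122.6]
orientation: [0.0, 0.678, 0.735, 0.0]
wrist_force: [-2.6, -2.3, 5.0]
grip_width: 0.151
```

```bash
python3 -c "
from h import *
to(504.5,162.8,118.9,94.6)"
```

```text
t 11.55 pos [504.6 163.  122.6] tool shift [-0.2 -0.1  3.7]
yaw 94.61 tilt [0.02 0.  ] q [ 0.26 -0.15  1.88 -0.    1.41 -1.39] F [-2.6 -2.3  5. ] T [-0.21  0.59  0.01] grip 0.1509074336519307
tool z turn 0.006351270676759668
```

Emit:
arm_command([
  [[-0.0002,-0.0002,0.001],[0,0,0]],
  [[0,0,0.001],[0,0,0]],
  [[0,0,0.0006],[0,0,0]],
  [[0,0,0.0004],[0,0,0]],
  [[0,0,0],[0,0,0]],
  [[0,0,0],[0,0,1]],
  [[0,0,0],[0,0,2]],
  [[0,0,0],[0,0,3]],
  [[0,0,0],[0,0,3]],
  [[0,0,0],[0,0,0]],
])

```text
t: 12.55
position: [504.8, 163.0, 119.9]
orientation: [0.0, 0.734, 0.679, 0.001]
wrist_force: [-0.2, -0.1, 6.2]
grip_width: 0.15
```

```bash
python3 -c "
from h import *
to(504.5,162.8,118.9,34.6)"
```

```text
t 12.55 pos [504.8 163.  119.9] tool shift [-0.2 -0.2  1. ]
yaw 85.5 tilt [0.08 0.03] q [ 0.26 -0.15  1.89  0.    1.4  -1.23] F [-0.2 -0.1  6.2] T [ 0.11  0.16 -0.09] grip 0.15038582825187818
tool z turn 50.89568890307296
```

Emit:
arm_command([
  [[0,0,0.0002],[0,0,3]],
  [[0,0,0],[0,0,4]],
  [[0,0,0],[0,0,5]],
  [[0,0,0],[0,0,5]],
  [[0,0,0],[0,0,5]],
  [[0,0,0],[0,0,5]],
  [[0,0,0],[0,0,5]],
  [[0,0,0],[0,0,5]],
  [[0,0,0],[0,0,4]],
  [[0,0,0],[0,0,2]],
])

```text
t: 13.55
position: [504.9, 163.0, 119.8]
orientation: [0.0, 0.932, 0.362, 0.001]
wrist_force: [-0.1, 0.5, 5.2]
grip_width: 0.149
```

```bash
python3 -c "
from h import *
to(504.5,162.8,118.9,34.6)"
```

```text
t 13.55 pos [504.9 163.  119.8] tool shift [-0.4 -0.1  0.9]
yaw 42.45 tilt [0.1  0.04] q [ 0.26 -0.15  1.89  0.    1.4  -0.48] F [-0.1  0.5  5.2] T [ 0.08 -0.06  0.11] grip 0.14881764157500754
tool z turn 7.852355541238921
```

Emit:
arm_command([
  [[0,0,0],[0,0,1.5]],
  [[0,0,0],[0,0,1.5]],
  [[0,0,0],[0,0,1]],
  [[0,0,0],[0,0,1]],
  [[0,0,0],[0,0,1]],
  [[0,0,0],[0,0,0.7]],
  [[0,0,0],[0,0,0.5]],
  [[0,0,0],[0,0,0.5]],
  [[0,0,0],[0,0,0]],
  [[0,0,0],[0,0,0]],
])

```text
t: 14.55
position: [504.3, 162.7, 119.7]
orientation: [0.0, 0.954, 0.3, 0.0]
wrist_force: [-6.3, -2.9, 9.8]
grip_width: 0.15
```

```bash
python3 -c "
from h import *
snap('wrist','w7')
to(504.5,162.8,118.9,34.6)"
```

```text
t 14.6 pos [504.3 162.7 119.7] tool shift [0.2 0.  0.8]
yaw 34.93 tilt [ 0.01 -0.01] q [ 0.26 -0.15  1.89 -0.    1.4  -0.35] F [-6.5 -3.6  9. ] T [-0.47  1.12  0.38] grip 0.1477057738162593
tool z turn 0.32709814156213923
```

View pics/w7.png

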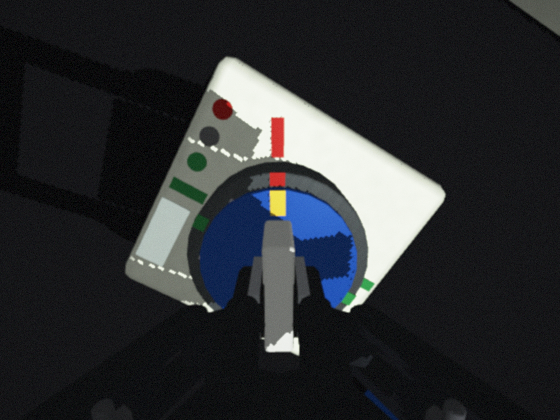

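The red marks at (277,137) and (277,180) line up with the yellow mark (278,203). A small extra turn should show whether the lid is at the stop.

Emit:
arm_command([
  [[0,0,0],[0,0,0.4]],
  [[0,0,0],[0,0,0.4]],
  [[0,0,0],[0,0,0.4]],
  [[0,0,0],[0,0,0]],
  [[0,0,0],[0,0,0]],
  [[0,0,0],[0,0,0]],
  [[0,0,0],[0,0,0]],
  [[0,0,0],[0,0,0]],
  [[0,0,0],[0,0,0]],
  [[0,0,0],[0,0,0]],
])

```text
t: 15.6
position: [504.1, 162.6, 119.7]
orientation: [0.0, 0.957, 0.29, -0.0]
wrist_force: [-7.6, -3.8, 10.3]
grip_width: 0.149
```

```bash
python3 -c "
from h import *
to(504.5,162.8,118.9,34.6)"
```

```text
t 15.6 pos [504.1 162.6 119.7] tool shift [ 0.4 -0.   0.8]
yaw 33.75 tilt [-0.01 -0.04] q [ 0.26 -0.15  1.89 -0.    1.41 -0.32] F [-7.6 -3.8 10.3] T [-0.76  1.47  0.94] grip 0.14870784061698827
tool z turn -0.845697554243408
```

Emit:
arm_command([
  [[0,0,-0.0005],[0,0,0]],
  [[0,0,-0.0005],[0,0,0]],
  [[0,0,-0.0005],[0,0,0]],
  [[0,0,0],[0,0,-0.4]],
  [[0,0,0],[0,0,0]],
  [[0,0,0],[0,0,0]],
  [[0,0,0],[0,0,0]],
  [[0,0,0],[0,0,0]],
  [[0,0,0],[0,0,0]],
  [[0,0,0],[0,0,0]],
])

```text
t: 16.6
position: [504.0, 162.7, 120.2]
orientation: [-0.0, 0.956, 0.293, -0.001]
wrist_force: [-4.9, -2.2, -7.1]
grip_width: 0.153
```

```bash
python3 -c "
from h import *
to(504.5,162.8,118.9,34.6)"
```

```text
t 16.6 pos [504.  162.7 120.2] tool shift [0.5 0.2 1.3]
yaw 34.11 tilt [-0.06 -0.02] q [ 0.26 -0.15  1.89 -0.    1.41 -0.33] F [-4.9 -2.2 -7.1] T [-0.53  0.73  0.68] grip 0.15255073153186008
tool z turn -0.49414861675493427
```

The force now pulls down on the tool, so the lugs bear under the lip. I'll release.

Emit:
arm_command([
  [[0,0,0],[0,0,0]],
  [[0,0,0],[0,0,0]],
  [[0,0,0],[0,0,0]],
  [[0,0,0],[0,0,0]],
  [[0,0,0],[0,0,0]],
  [[0,0,0],[0,0,0]],
  [[0,0,0],[0,0,0]],
  [[0,0,0],[0,0,0]],
  [[0,0,0],[0,0,0]],
  [[0,0,0],[0,0,0]],
], fingers=0.06)

```text
t: 17.6
position: [504.3, 162.8, 120.6]
orientation: [-0.0, 0.956, 0.293, -0.0]
wrist_force: [1.0, 0.4, -0.6]
grip_width: 0.702
```

Emit:
arm_command([
  [[0,0,-0.005],[0,0,0]],
  [[0,0,-0.01],[0,0,0]],
  [[0,0,-0.015],[0,0,0]],
  [[0,0,-0.02],[0,0,0]],
  [[0,0,-0.02],[0,0,0]],
  [[0,0,-0.02],[0,0,0]],
  [[0,0,-0.02],[0,0,0]],
  [[0,0,0],[0,0,0]],
  [[0,0,0],[0,0,0]],
  [[0,0,0],[0,0,0]],
])

```text
t: 18.6
position: [504.1, 162.7, 230.2]
orientation: [-0.0, 0.956, 0.293, -0.0]
wrist_force: [0.6, 0.4, 0.4]
grip_width: 0.705
```

```bash
python3 -c "
from h import *
snap('wrist','w8');snap('side','s8')
to(504.5,162.8,118.9,34.6)
im=load('s8')['img'];cv2.imwrite('pics/s8c.png',cv2.resize(im[180:320,200:380],None,fx=4,fy=4,interpolation=cv2.INTER_CUBIC))
"
```

```text
t 18.7 pos [504.1 162.7 229.9] tool shift [  0.5   0.2 111. ]
yaw 34.11 tilt [-0.06 -0.01] q [ 0.26 -0.2   1.75  0.    1.59 -0.33] F [-0.7 -0.5 -0.7] T [0.02 0.02 0.07] grip 0.6972498438807827
tool z turn -0.4948965374772385
```

View pics/w8.png

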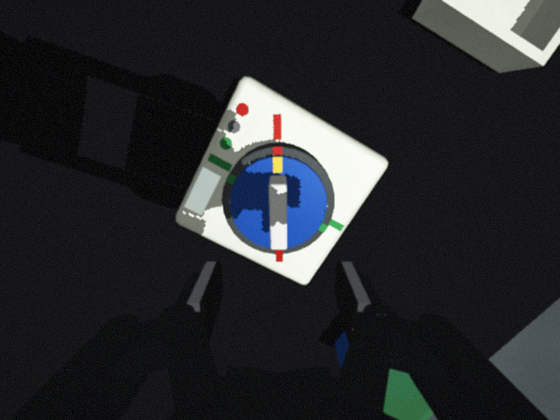

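View pics/s8c.png

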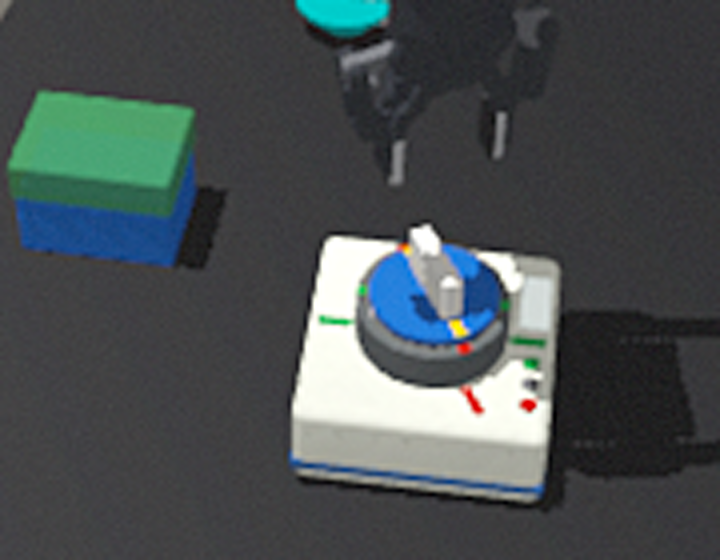

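```bash
python3 -c "
from h import *
print(arm.close_job())"
```

```text
the job is handed in; nothing more can be done
None
```

The blue lid is closed and locked in the chamber mouth, and I handed the job in at about 19 s. I gripped it by its bar, lined its lugs up with the slots, pressed it in against the spring and turned it 60° clockwise. I then eased it up, let go and backed off.

- **Stop reached:** The twisting torque rose from about 0.4 to 0.9 N·m over the last 1.2°, so I stopped there. As the lid came up, the force on the tool changed from about +10 to −7 N, which means the lugs were bearing under the lip.
- **After release:** The lid stayed down, and its yellow mark (278,165) lines up with the red marks (277,152) and (279,256) in the wrist picture. The robot was touching nothing, with about 110 mm of clearance.
- **Force and other objects:** Readings taken at the end of each move never exceeded about 14 N. I did not go near the tip box, well plate, foam box or turquoise lid, but I did not re-measure where they stand.
- **Not measured:** I judged the lid's final height from the pictures and the forces, not by measuring it. None of the checks I made failed or disagreed.

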